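Lock a wing T-bolt into a slotted rail

TASK

Take the wing T-bolt out of its holder, drop its head to the bottom of the slot in the top of the aluminium rail (well away from the rail's ends), turn it a quarter turn clockwise (seen from above) while it is down there so that the head locks under the lips, then tug it upward against the lips with about 10 N to check that it holds, and let go, leaving it locked. Feel for the slot and never bear on the rail with more than about 30 N; leave the bottle, the cube and the sensor puck where they stand.

Things in the scene. Friction and masses are not known exactly. Their poses are not given: they have to be found in the camera images.
- tbolt: Loose bare steel wing T-bolt, 54 mm tall, 0.06 to 0.13 kg, upright in the holder. Origin: centre of its head's underside; z up. Head 30 mm (x) by 20 mm (y), 8 mm high, two opposite corners cut off (+x-y, -x+y) so that in the rail it turns only clockwise from above. Then a 16 mm round neck up to 26 mm above the origin, with a thin collar; on top the wing. Half a turn about z makes no difference.
- tbolt_wing (a point): Centre of the T-bolt's flat wing, where it is gripped, 40 mm above the bolt's origin. The wing is 30 mm long along the bolt's x (parallel to the head's long side, so it shows how the head lies), 12 mm thick along y, and spans 26 to 54 mm above the bolt's origin.
- holder: Fixed black plastic holder, 47 x 37 mm and 13 mm high, on the table, with a loose pocket (35 x 25 mm, its floor 6 mm above the table) in which the T-bolt's head stands, long sides parallel. Origin: centre of its underside; x along its long side.
- rail_foot: Fixed dark foot plate, 170 x 80 x 6 mm, on the table. Origin: centre of its underside; x along it and along rail and slot, y across, z up. An aluminium T-slot rail, 144 long, 45 wide, 22 mm high, is clamped on it, parallel to it and centred along x, but shifted along y by an unmeasured amount of up to 8 mm either way: find the slot by sight or touch. The rail does not give way.
- foot_top (a point): Point 28 mm above the foot's origin: height of the rail's top, middle of the foot plate (not of the slot). The slot runs the rail's length along its middle: opening 21.6 mm wide (0.8 mm play each side of the head), lips 6 mm thick. Below them a channel 33 mm wide, 12 mm high; its floor is 18 mm below the rail's top, so the head on the floor has 4 mm to spare below the lips.
- foot_floor (a point): Point 10 mm above the foot's origin: height of the channel floor, middle of the foot plate. The turned head has 1.5 mm play each way across the channel; its square corners meet the side walls at about 100 degrees clockwise (about 30 degrees if turned the wrong way).
- oil_bottle: Bystander: small standing bottle with a black cap, 26 mm diameter, 67 mm high; origin at the centre of its underside.
- cube: Bystander: black filter cube, 36 x 38 x 38 mm; origin at the centre of its underside.
- sensor: Bystander: flat black round sensor puck, 31 mm diameter, 13 mm high; origin at the centre of its underside.
Not all that is in view belongs to the job. There is more than one size of the tbolt; the one meant has the size given above.

How it is judged (in metres and radians):
On the way, in this order (a step that is already met when the one before it is completed fails the run):
1. the T-bolt's head is at the bottom of the slot, its long side along the slot (within 15 degrees) (y of tbolt in the frame of rail_foot between -0.013 and 0.013 m and x of tbolt in the frame of rail_foot between -0.06 and 0.06 m and z of tbolt in the frame of rail_foot between 0.007 and 0.0125 m and angle between the x axis of tbolt and the x axis of rail_foot, either way round below 0.26 rad), for 0.1 s.
2. turned a quarter turn (within 15 degrees), still down in the channel (y of tbolt in the frame of rail_foot between -0.013 and 0.013 m and x of tbolt in the frame of rail_foot between -0.06 and 0.06 m and z of tbolt in the frame of rail_foot between 0.007 and 0.0125 m and angle between the x axis of tbolt and the y axis of rail_foot, either way round below 0.26 rad and angle between tbolt's own z axis and vertical below 0.12 rad), for 0.1 s.
3. tugged upward with at least 3 N against the lips, and held by them (y of tbolt in the frame of rail_foot between -0.013 and 0.013 m and x of tbolt in the frame of rail_foot between -0.06 and 0.06 m and z of tbolt in the frame of rail_foot between 0.007 and 0.016 m and angle between the x axis of tbolt and the y axis of rail_foot, either way round below 0.26 rad and angle between tbolt's own z axis and vertical below 0.12 rad and z of tbolt in the frame of rail_foot above 0.013 m and contact force between tbolt and rail_foot above 3 N), for 0.1 s.
At the end, for the whole second after the job is handed in: The T-bolt stands upright (within 7 degrees) in the rail, at least 10 mm clear of the rail's ends, its head in the channel under the lips and across the slot (within 15 degrees), released and at rest (y of tbolt in the frame of rail_foot between -0.013 and 0.013 m and x of tbolt in the frame of rail_foot between -0.06 and 0.06 m and z of tbolt in the frame of rail_foot between 0.007 and 0.016 m and angle between the x axis of tbolt and the y axis of rail_foot, either way round below 0.26 rad and angle between tbolt's own z axis and vertical below 0.12 rad and linear speed of tbolt below 0.02 m/s and contact force between tbolt and the fingers below 0.1 N); the robot touches nothing.
It fails at once if the T-bolt bears on the rail with more than 35 N (contact force between tbolt and rail_foot above 35 N).
It fails at once if the small bottle is moved by more than 15 mm (distance of oil_bottle from where it was at the start of the episode above 0.015 m).
It fails at once if the black cube is moved by more than 15 mm (distance of cube from where it was at the start of the episode above 0.015 m).
It fails at once if the sensor puck is moved by more than 15 mm (distance of sensor from where it was at the start of the episode above 0.015 m).
It also fails if it takes over 72 s, if anything falls off the work surface, if the arm or the gripper's body presses on something with over 40 N, if the wrist force passes 120 N, or if a joint passes its speed limit or range.

ROBOT

A 6-joint arm with a two-finger parallel gripper is mounted at the origin on a cart in front of the work surface, level with it; the furniture and walls round the work are solid. World frame = base frame: x ahead of the robot, y to its left, z up, the work surface at z = 0. Lengths are in m, angles in degrees, forces in N, time in s.
With the tool pointing down it reaches from about 0.275 to 0.825 m from the base axis. Payload 4.9 kg.
Tool frame: the origin (TCP) lies at the very end of the fingers, on their centre line; the grasp point (between the pads) lies 19 mm behind it; z points along the fingers, y is the line along which they close (so a half turn about z gives the same grasp; the last joint's range is limited). The gripper opens to 85 mm and grips with 20 to 120 N. Pads are 22 mm wide; open, the fingers measure 114 mm over their backs; the gripper's body (76 mm by 85 mm) begins 54 mm behind the grasp point. The pads swing forward as they close: fully open they stand 13 mm farther back than shut.
Start: joints at [-73.637, 18.69, -11.035, 60.275, 0, 82.311], TCP at [0.224, -0.502, 0.231] pointing down, gripper open.
Joint ranges: [-152.03, 152.03], [-55.5, 102.48], [-74.3, 77.21], [-110.64, 120.58], [-84.22, 78.4], [-180, 180]. Speed limits (degrees/s): [147.25, 147.25, 180, 180, 180, 180].

INTERFACE

Orientations are given as [roll, pitch, yaw] about the fixed x, y, z axes, in that order (R = Rz(yaw) Ry(pitch) Rx(roll)).
In Python, from bench import r, capture gives the robot as it stands.
- The arm moves only by the tool apply_moves, never from a script. Its argument "targets" is a list of rows, each an object with "xyz": the shift along the tool's x, y, z in cm, a list of three; "angular": the turn, a rotation vector about the tool's x, y, z in degrees, a list of three; "fingers": the closure in counts, from 0 (fully open) to 255 (shut). In form: [{"xyz": [x, y, z], "angular": [rx, ry, rz], "fingers": fingers}, ...]. A call has 1 to 8 rows; each row shifts and turns the commanded pose from where the row before left it, along the tool's axes as they then stand; what a row does not reach is not made up. A row lasts 1/10 s, in which the tool goes at most 50 mm and 8.59 degrees, less where a joint would pass 70% of its speed; a pose out of reach is approached as far as the arm can. A call with a gripper value outside its range is refused whole. The fingers move at their own pace and stop on an object; the grip force is fixed at half the most. Time passes only in rows, so rows that do not move let the fingers close. It gives the time, the measured TCP pose, the force, the opening and the grip force at its end, in the units of the state.
- r.get_obs(): the state, without advancing time (a new reading comes with each control period).
- capture(name): name is "scene" or "side" or "wrist"; returns a dict with "frame" (400x640x3 uint8, blue, green, red), "intrinsics" (3x3 intrinsics, pixels), "R" (3x3) and "t" (3): a world point X has camera coordinates R X + t; the wrist camera has in their place "tool_from_camera" (4x4, takes a point from camera to tool coordinates, whose origin is the TCP and whose axes are the flange's). Camera axes: x right, y down, z forward; pixel columns grow to the right and rows downward; lengths in m; the calibration is good to about 2 mm. A picture is of the moment at which its call begins: read the wrist's pose just before it. There is no depth.
- r.close_job(): hands the job in; it is judged then, once.
The state is a dict: "clock": time; "joint_positions": joint angles; "qvel": joint speeds; "joint_efforts": joint torques, N m; "eef_pos": TCP position; "tcp_rot": TCP orientation; "contact_force": force on the tool from outside, world axes, zero at the start; "wrist_torque": the same for the moment, N m; "opening": finger opening in m; "grip_force": force on a finger pad.
Only numpy, scipy, OpenCV 4.12 (cv2) and the standard library are available. Lean on these libraries where they do the work, as an engineer would, in place of code of your own. Each camera call takes 0.05 s, during which the arm holds its last target. There are 200 camera calls.

## Working session

There is one attempt and no reset: what is moved stays moved. The work goes in short steps, Python scripts to look and compute and a tool call to move; the robot and the scene stay as the last step left them, time stands still between calls to the robot, and variables do not carry over. Pictures are saved under pics/ and viewed, at most 10 in all, crops included, and the job is handed in when it is done.

Besides the shell and the picture viewer there is one more tool, called after "Emit:" in YAML: its name, and indented under it one key for each argument. apply_moves: Moves the arm, as the interface text tells. Its arguments: {"type":"object","properties":{"targets":{"type":"array","items":{"type":"object","properties":{"xyz":{"type":"array","items":{"type":"number"}},"angular":{"type":"array","items":{"type":"number"}},"fingers":{"type":"number"}}}}},"required":["targets"]}

```bash
mkdir -p pics; ls; cat > h.py <<'E'
import numpy as np, cv2, json
from bench import r, capture
from scipy.spatial.transform import Rotation as Ro
def shot(n, f):
    o=r.get_obs(); c=capture(n); cv2.imwrite('pics/'+f+'.png',c['frame'])
    K=np.array(c['intrinsics'])
    if n=='wrist':
        T=np.array(c['tool_from_camera']); Rt=Ro.from_euler('xyz',o['tcp_rot'],degrees=True).as_matrix()
        Rc=Rt@T[:3,:3]; pos=np.array(o['eef_pos'])+Rt@T[:3,3]
    else:
        Rc=np.array(c['R']).T; pos=-Rc@np.array(c['t'])
    np.savez('pics/'+f+'.npz',K=K,Rc=Rc,pos=pos)
    return c['frame']
def ray(f,u,v,z):
    d=np.load('pics/'+f+'.npz'); q=d['Rc']@np.linalg.solve(d['K'],[u,v,1.])
    return d['pos']+q*(z-d['pos'][2])/q[2]
def proj(f,X):
    d=np.load('pics/'+f+'.npz'); p=d['K']@(d['Rc'].T@(np.array(X)-d['pos'])); return p[:2]/p[2]
E
python3 - <<'E'
from h import *
print(r.get_obs())
a=shot('scene','scene0');b=shot('side','side0');c=shot('wrist','wrist0')
for f in('scene0','side0','wrist0'): print(f,np.load('pics/'+f+'.npz')['pos'])
cv2.imwrite('pics/all0.png',cv2.resize(np.vstack([a,b]),(480,600)))
E
```

```text
pics
{'clock': 0.0, 'joint_positions': array([-7.36356764e+01,  1.87325284e+01, -1.10936882e+01,  6.02730400e+01,
       -3.61448436e-03,  8.23106443e+01]), 'qvel': array([ 0.0771077 ,  0.01402099,  0.0074015 ,  0.05131959,  0.08769533,
       -0.01003198]), 'joint_efforts': array([ 6.44835691e-04, -4.43396866e+01,  2.62439042e+01,  1.53468736e-02,
       -1.06936086e-04,  2.75600300e-06]), 'eef_pos': array([ 0.2239987 , -0.50167365,  0.23048736]), 'tcp_rot': array([-1.79901152e+02, -9.69874613e-03,  2.40536740e+01]), 'contact_force': array([-0.67034435, -0.08539606,  0.49217007]), 'wrist_torque': array([ 0.00255422, -0.00056971, -0.01803601]), 'grip_force': 0.0, 'opening': 0.0853886320833398}
scene0 [ 0.2042525  -0.96551589  0.59046452]
side0 [0.48763032 0.12926084 0.76473149]
wrist0 [ 0.29854325 -0.46785302  0.37347509]
```

View pics/scene0.png

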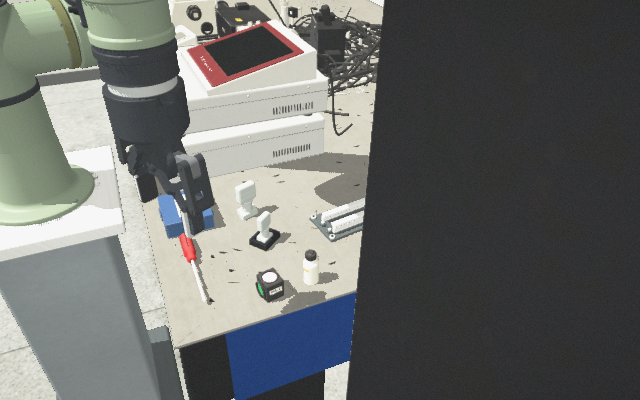

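View pics/side0.png

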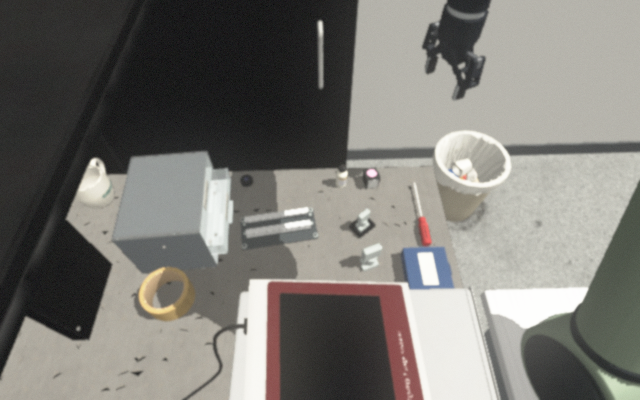

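The scene view shows a bolt in the black holder at (265,230) and a loose one standing at (246,198). In the side view they are at (363,222) and (370,256). The rail is at (280,227), bottle (341,178), cube (371,178), puck (247,180). The one in the holder fits the description; I'll confirm it with a crop and sizes.

```bash
python3 - <<'E'
from h import *
a=cv2.imread('pics/scene0.png');b=cv2.imread('pics/side0.png')
A=cv2.resize(a[170:310,220:380],None,fx=4,fy=4,interpolation=cv2.INTER_CUBIC)[:, :640]
B=cv2.resize(b[165:275,230:390],None,fx=5,fy=5,interpolation=cv2.INTER_CUBIC)
cv2.imwrite('pics/cA.png',A);cv2.imwrite('pics/cB.png',B)
for n,p,z in [('holderbolt wing side',(363,214),.05),('loose',(371,248),.05),('cube',(371,172),.038),('bottle',(342,170),.06),('puck',(247,180),.013)]:
    print(n,ray('side0',*p,z))
E
```

```text
holderbolt wing side [ 0.38612602 -0.31989436  0.05      ]
loose [ 0.37737366 -0.23677845  0.05      ]
cube [ 0.35423265 -0.44553995  0.038     ]
bottle [ 0.42522628 -0.43648143  0.06      ]
puck [ 0.65615342 -0.45103677  0.013     ]
```

View pics/cB.png

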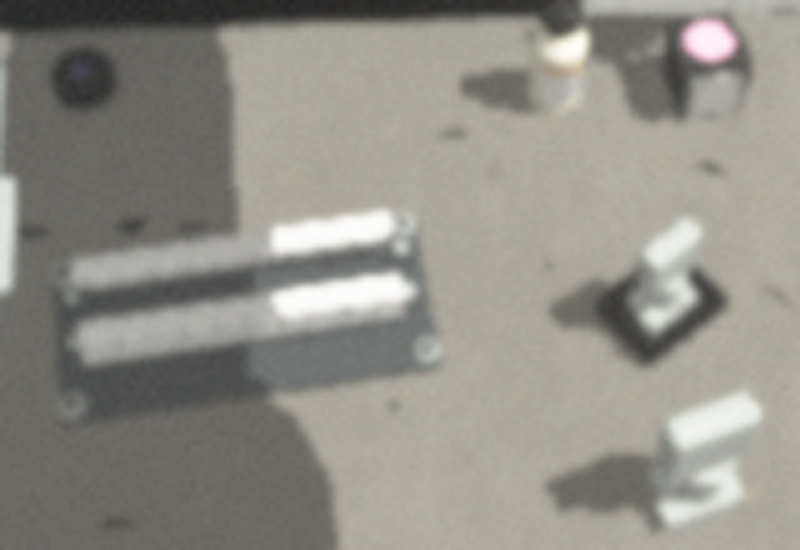

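View pics/cA.png

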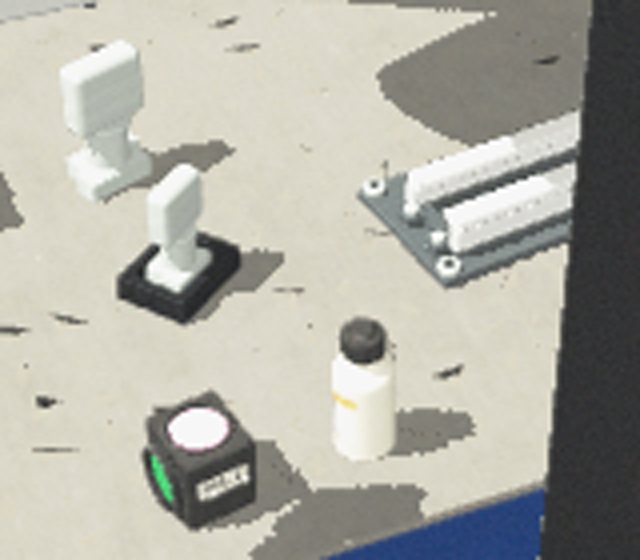

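Of the two bolts, (363,222) in the side view stands in the black holder and is visibly the smaller one. The bigger bolt at (370,256) stands loose on the table, so it is the decoy. I'll take rough poses from these pixels.

```bash
python3 - <<'E'
from h import *
def cb(u,v,z): return ray('side0',u/5+230-.4,v/5+165-.4,z)
def ca(u,v,z): return ray('scene0',u/4+220-.4,v/4+170-.4,z)
w=[cb(*p,.06) for p in[(650,255),(693,228)]]; print('wing',w,np.degrees(np.arctan2(*(w[1]-w[0])[1::-1])))
print('scene wingtop',ca(178,180,.06))
W=np.array([ca(118,280,.013),ca(185,320,.013),ca(240,245,.013)]);print('holder corners scene',W)
print('holder side',[cb(*p,.013)for p in[(598,303),(648,358),(727,300)]])
F=[cb(*p,.006) for p in[(70,290),(68,405),(428,352),(403,225)]]; print('screws',np.array(F), np.mean(F,0))
S=[cb(*p,.028) for p in[(70,263),(390,212),(80,330),(405,275),(75,285),(398,236)]]; print('strips',np.array(S))
d=np.load('pics/wrist0.npz');o=r.get_obs()
Rt=Ro.from_euler('xyz',o['tcp_rot'],degrees=True).as_matrix()
print('cam in tool',Rt.T@(d['pos']-o['eef_pos']),'axis',Rt.T@d['Rc'],d['K'])
E
```

```text
wing [array([ 0.39520897, -0.30979761,  0.06      ]), array([ 0.37539708, -0.32295237,  0.06      ])] -146.41651022639746
scene wingtop [ 0.3888338  -0.31442269  0.06      ]
holder corners scene [[ 0.3571104  -0.31668816  0.013     ]
 [ 0.37687758 -0.35371753  0.013     ]
 [ 0.41674642 -0.31417084  0.013     ]]
holder side [array([ 0.4146762 , -0.31439902,  0.013     ]), array([ 0.39464117, -0.28554717,  0.013     ]), array([ 0.35651178, -0.31409024,  0.013     ])]
screws [[ 0.6556084  -0.3332521   0.006     ]
 [ 0.65141262 -0.27395863  0.006     ]
 [ 0.4918897  -0.29557944  0.006     ]
 [ 0.50214231 -0.36375539  0.006     ]] [ 0.57526326 -0.31663639  0.006     ]
strips [[ 0.65195428 -0.33404256  0.028     ]
 [ 0.50756515 -0.35673671  0.028     ]
 [ 0.64456517 -0.2991469   0.028     ]
 [ 0.50120116 -0.32280493  0.028     ]
 [ 0.64872038 -0.32237806  0.028     ]
 [ 0.50407097 -0.34359595  0.028     ]]
cam in tool [ 0.08188808 -0.0008477  -0.14276615] axis [[ 4.30308537e-04 -9.48284863e-01 -3.17420279e-01]
 [ 9.99999838e-01  5.26109870e-04 -2.16096966e-04]
 [ 3.71919423e-04 -3.17420135e-01  9.48284936e-01]] [[302.81831013   0.         316.6644101 ]
 [  0.         302.81831013 198.73043304]
 [  0.           0.           1.        ]]
```

View pics/wrist0.png

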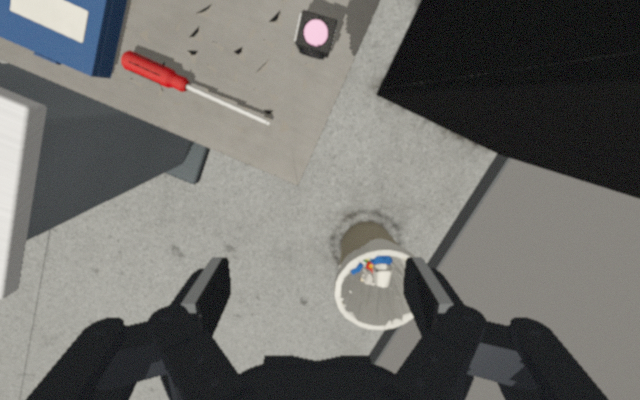

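The wrist view at the start looks past the table edge: cube at (315,32), bin at (375,285), fingers along the bottom. Estimates so far:
- Bolt near (0.387,-0.316), wing along about 35°.
- Rail along about 9°.

Moving above the bolt for a near look.

Emit:
apply_moves:
  targets:
    - {"xyz":[3.7,-1.7,0.5]}
    - {"xyz":[3.7,-1.7,0.5]}
    - {"xyz":[3.7,-1.7,0.5]}
    - {"xyz":[3.7,-1.7,0.5]}
    - {"xyz":[3.7,-1.7,0.5]}
    - {"xyz":[3.7,-1.7,0.5]}
    - {"angular":[0,0,-5.5]}
    - {"angular":[0,0,-5.5]}

```text
schema error: expected keys xyz, angular, fingers
```

```bash
python3 - <<'E'
from h import *
f=shot('wrist','w1'); o=r.get_obs(); print(o['eef_pos'],o['tcp_rot'],o['clock'],o['contact_force'])
print(proj('w1',[.387,-.316,.06]))
E
```

```text
[ 0.22407502 -0.50190993  0.23077375] [-1.79937922e+02 -7.74739214e-03  2.40537769e+01] 0.2 [-0.52367094 -0.91080893 -0.04344531]
[193.99862783 -83.21326243]
```

View pics/w1.png

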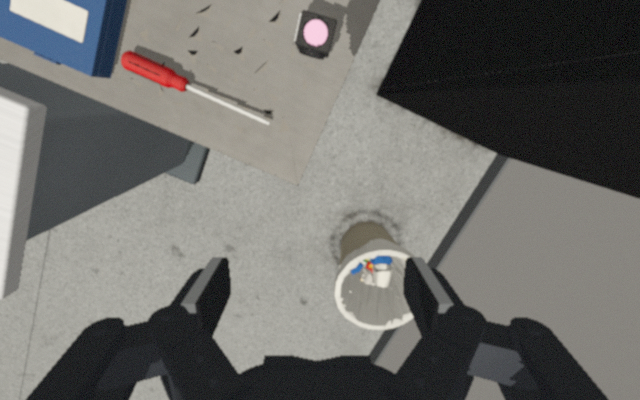

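The call was refused because every key is required, so this picture is the same as before.

Emit:
apply_moves:
  targets:
    - {"xyz":[3.7,-1.7,0.5],"angular":[0,0,0],"fingers":0}
    - {"xyz":[3.7,-1.7,0.5],"angular":[0,0,0],"fingers":0}
    - {"xyz":[3.7,-1.7,0.5],"angular":[0,0,0],"fingers":0}
    - {"xyz":[3.7,-1.7,0.5],"angular":[0,0,0],"fingers":0}
    - {"xyz":[3.7,-1.7,0.5],"angular":[0,0,0],"fingers":0}
    - {"xyz":[3.7,-1.7,0.5],"angular":[0,0,0],"fingers":0}
    - {"xyz":[0,0,0],"angular":[0,0,-5.5],"fingers":0}
    - {"xyz":[0,0,0],"angular":[0,0,-5.5],"fingers":0}

```text
clock: 1.0
eef_pos: [0.3861, -0.3172, 0.201]
tcp_rot: [-180.0, 0.0, 35.5]
contact_force: [0.6, -1.0, -0.3]
opening: 0.0854
grip_force: 0.0
```

Emit:
apply_moves:
  targets:
    - {"xyz":[0,0,0],"angular":[0,0,0],"fingers":0}
    - {"xyz":[0,0,0],"angular":[0,0,0],"fingers":0}

```text
clock: 1.2
eef_pos: [0.3852, -0.3186, 0.2012]
tcp_rot: [-180.0, 0.0, 34.9]
contact_force: [-0.1, 0.5, 0.3]
opening: 0.0851
grip_force: 0.0
```

```bash
python3 - <<'E'
from h import *
f=shot('wrist','w2'); o=r.get_obs(); print(o['eef_pos'],o['tcp_rot'],o['clock'],o['contact_force'])
print(proj('w2',[.387,-.316,.06]))
E
```

```text
[ 0.38517741 -0.31877433  0.20123462] [-1.79994217e+02  1.19207922e-03  3.49337799e+01] 1.25 [-0.10469953 -0.42729698  0.15808241]
[316.2829698  183.14254978]
```

View pics/w2.png

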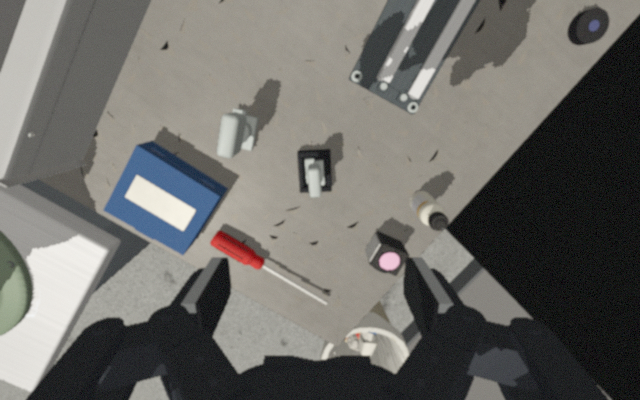

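The bolt wing is at (315,183), almost upright in the picture, so the yaw is nearly right. The holder is at (314,172), the rail at the top (350-480, 0-115) and the decoy at (235,135). Now masking the holder and wing for numbers.

```bash
python3 - <<'E'
from h import *
f=cv2.imread('pics/w2.png'); x0,y0=285,135; c=f[y0:215,x0:345]
g=cv2.cvtColor(c,cv2.COLOR_BGR2GRAY)
print(g[::4,::3])
dark=(g<60).astype('uint8'); br=(g>185).astype('uint8')
for n,m,z in(('holder',dark,.013),('wing',br,.06)):
    cs,_=cv2.findContours(m,cv2.RETR_EXTERNAL,cv2.CHAIN_APPROX_NONE); k=max(cs,key=cv2.contourArea)
    b=cv2.boxPoints(cv2.minAreaRect(k))+[x0,y0]; P=np.array([ray('w2',*p,z)[:2] for p in b])
    print(n,b.round(1).tolist(),'\n',P.round(4).tolist(),P.mean(0),[(round(np.hypot(*(P[i]-P[i-1])),4),round(np.degrees(np.arctan2(*(P[i]-P[i-1])[::-1])),1)) for i in range(4)])
E
```

```text
[[154 152 156 151 153 151 150 153 152 151 149 150 150 150 149 134  94  90
   90 118]
 [155 154 152 154 150 149 152 153 154 150 150 148 152 150 118  87  89  90
   86 100]
 [153 151 152 153 153 151 151 142 151 147 146 128 140 121  90  89  89  93
   92 101]
 [149 154 156 155 156 129  87  95  93  95  92  89  91  86  89  90  91  91
   89 121]
 [150 153 154 155 116  32  38  35  29  32  37  27  29  19  26  60  94  87
   86 117]
 [154 155 153 152 104  53  52  51  45  55  51  33  27  16  25  58  91  93
   88 106]
 [152 149 151 149 119  54  42 145 158 165  61  54  61  31  34  53  88  90
   93 130]
 [155 153 153 156 127  52  54 196 192 162 115 120 132  48  30  51  88 115
  146 148]
 [157 154 153 152 130  57  43 185 120 114 116 108 132  60  26  52  92 146
  150 149]
 [157 155 159 153 144  51  36 170 195 200 194 156 124  71  22  48  92 143
  148 150]
 [151 155 155 160 148  68  37 171 203 208 204 163 125  82  41  50  94 139
  148 149]
 [157 157 156 158 152  64  35 158 198 209 203 171 133 144  46  51  89 133
  147 153]
 [154 157 158 158 155  77  44 101 191 207 202 177 184 157  50  49 105 149
  152 
[... 577 characters left out ...]
150 150 149
  147 145]]
holder [[298.5, 150.1], [329.7, 148.7], [331.6, 189.6], [300.3, 191.0]] 
 [[0.3958, -0.286], [0.4166, -0.3131], [0.38, -0.3421], [0.3581, -0.3138]] [ 0.38761465 -0.31377472] [(np.float64(0.0468), np.float64(36.5)), (np.float64(0.0342), np.float64(-52.4)), (np.float64(0.0468), np.float64(-141.7)), (np.float64(0.0357), np.float64(127.7))]
wing [[306.5, 171.1], [316.8, 170.5], [318.2, 195.9], [307.9, 196.4]] 
 [[0.3915, -0.3015], [0.3976, -0.3092], [0.3774, -0.325], [0.3711, -0.317]] [ 0.38438088 -0.31315983] [(np.float64(0.0256), np.float64(37.3)), (np.float64(0.0099), np.float64(-52.0)), (np.float64(0.0256), np.float64(-142.1)), (np.float64(0.0102), np.float64(128.1))]
```

Emit:
apply_moves:
  targets:
    - {"xyz":[0.3,-0.4,2],"angular":[0,0,-2],"fingers":110}
    - {"xyz":[0,0,3],"angular":[0,0,0],"fingers":110}
    - {"xyz":[0,0,3],"angular":[0,0,0],"fingers":110}
    - {"xyz":[0,0,1],"angular":[0,0,0],"fingers":110}
    - {"xyz":[0,0,0],"angular":[0,0,0],"fingers":110}
    - {"xyz":[0,0,0],"angular":[0,0,0],"fingers":110}

```text
clock: 1.85
eef_pos: [0.3858, -0.3143, 0.1122]
tcp_rot: [179.9, -0.0, 37.0]
contact_force: [-0.0, 0.0, 0.0]
opening: 0.0486
grip_force: 0.0
```

```bash
python3 - <<'E'
from h import *
f=shot('wrist','w3'); o=r.get_obs(); print(o['eef_pos'],o['tcp_rot'],o['clock'],o['contact_force'],o['opening'])
for n,X in [('wing',[.386,-.314,.06])]:
    p=proj('w3',X); print(p)
x0,y0=int(p[0])-45,int(p[1])-45; c=f[y0:y0+90,x0:x0+90]; g=cv2.cvtColor(c,cv2.COLOR_BGR2GRAY)
print(g[30:80:5,10:80:2])
for t in(170,190):
    cs,_=cv2.findContours((g>t).astype('uint8'),cv2.RETR_EXTERNAL,cv2.CHAIN_APPROX_NONE); k=max(cs,key=cv2.contourArea)
    b=cv2.boxPoints(cv2.minAreaRect(k))+[x0,y0]; P=np.array([ray('w3',*q,.06)[:2] for q in b])
    print(t,b.round(1).tolist(),P.mean(0).round(4),[(round(np.hypot(*(P[i]-P[i-1])),4),round(np.degrees(np.arctan2(*(P[i]-P[i-1])[::-1])),1)) for i in range(4)])
Rt=Ro.from_euler('xyz',o['tcp_rot'],degrees=True).as_matrix()
print('shift tool cm',100*Rt.T@(np.r_[P.mean(0),.029]-o['eef_pos']))
cv2.imwrite('pics/w3c.png',cv2.resize(f[max(0,y0-60):y0+200,x0-120:x0+210],None,fx=2,fy=2))
E
```

```text
[ 0.38615918 -0.31458006  0.11257356] [ 1.79882010e+02 -1.02484149e-02  3.70176605e+01] 1.9 [-1.18197946 -0.77525828  0.94921584] 0.04839330719937884
[317.3705105  221.14664304]
[[165 166 166 168 169 167 167 120  68  57  35  57 185 199 207 223 222 218
  211 205 190 160 135 127  73  39  55  50  53  88 100 128 155 156 159]
 [168 168 165 165 165 168 165 124  69  59  43  46 175 204 202 225 224 219
  214 209 195 165 139 154 124  41  52  48  58  89  97 122 158 156 156]
 [166 167 166 166 166 163 165 125  76  63  44  25  42 110 198 223 223 218
  212 207 195 164 173 202 139  46  54  51  63 130 153 154 155 157 158]
 [165 164 164 168 165 165 164 128  60  51  57  55  46  86 191 219 221 214
  211 206 196 169 107  48  52  51  46  44  78 147 156 157 158 156 158]
 [163 164 165 165 167 165 164 159 145 141 142 144 144 141 186 216 218 213
  211 209 199 172 138 142 143 142 141 140 144 155 154 157 159 159 158]
 [164 162 164 166 166 167 166 164 163 161 162 164 161 155 182 212 217 211
  209 206 198 175 142 156 156 157 153 157 156 156 155 155 156 157 157]
 [167 166 164 164 163 162 163 164 166 166 164 162 16
[... 382 characters left out ...]

 [162 162 165 164 166 166 162 162 162 164 161 161 161 166 164 160 157 157
  155 159 157 158 158 160 159 155 158 157 158 155 154 156 156 156 151]]
170 [[304.4, 184.1], [321.7, 183.1], [325.0, 239.8], [307.8, 240.8]] [ 0.3899 -0.3088] [(np.float64(0.042), np.float64(39.5)), (np.float64(0.0116), np.float64(-49.5)), (np.float64(0.0419), np.float64(-139.4)), (np.float64(0.0123), np.float64(130.7))]
190 [[305.7, 202.1], [321.7, 201.3], [323.4, 238.8], [307.4, 239.6]] [ 0.385  -0.3123] [(np.float64(0.0283), np.float64(38.8)), (np.float64(0.011), np.float64(-50.2)), (np.float64(0.0282), np.float64(-140.2)), (np.float64(0.0114), np.float64(129.9))]
shift tool cm [ 0.04309364 -0.26735986  8.35683086]
```

View pics/w3c.png

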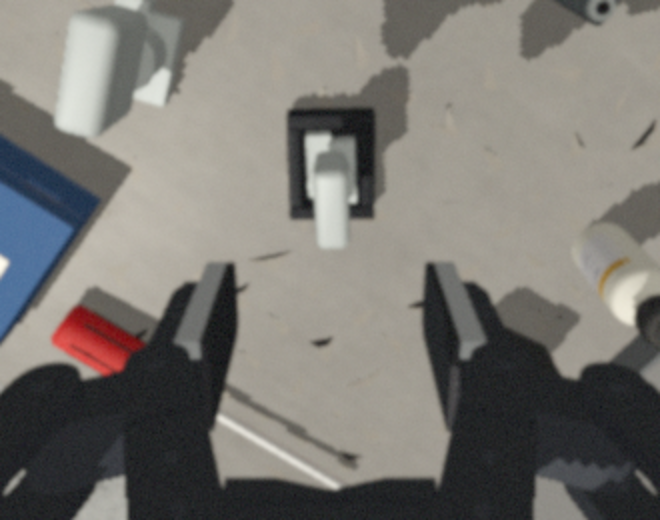

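The crop shows the wing between the open fingers: in crop pixels the wing is at (331,200), the holder at (331,163) and the fingers at (215,300) and (450,300). It is centred to about 2.5 mm and turned about 1.5°. Descending and gripping.

Emit:
apply_moves:
  targets:
    - {"xyz":[0,-0.25,2],"angular":[0,0,-1.5],"fingers":110}
    - {"xyz":[0,0,2],"angular":[0,0,0],"fingers":110}
    - {"xyz":[0,0,2],"angular":[0,0,0],"fingers":110}
    - {"xyz":[0,0,1.4],"angular":[0,0,0],"fingers":110}
    - {"xyz":[0,0,0.9],"angular":[0,0,0],"fingers":110}
    - {"xyz":[0,0,0],"angular":[0,0,0],"fingers":110}
    - {"xyz":[0,0,0],"angular":[0,0,0],"fingers":110}

```text
clock: 2.6
eef_pos: [0.3846, -0.3123, 0.0291]
tcp_rot: [179.9, -0.0, 38.5]
contact_force: [0.3, 0.2, 0.5]
opening: 0.0488
grip_force: 0.0
```

Emit:
apply_moves:
  targets:
    - {"xyz":[0,0,0],"angular":[0,0,0],"fingers":160}
    - {"xyz":[0,0,0],"angular":[0,0,0],"fingers":180}
    - {"xyz":[0,0,0],"angular":[0,0,0],"fingers":255}
    - {"xyz":[0,0,0],"angular":[0,0,0],"fingers":255}
    - {"xyz":[0,0,0],"angular":[0,0,0],"fingers":255}
    - {"xyz":[0,0,0],"angular":[0,0,0],"fingers":255}

```text
clock: 3.2
eef_pos: [0.3847, -0.3124, 0.0288]
tcp_rot: [179.9, -0.0, 38.6]
contact_force: [0.8, -1.4, 4.0]
opening: 0.012
grip_force: 58.7
```

Gripped at 12 mm opening. By the joint 6 range (yaw = 180+q1−q6), the clockwise quarter turn only fits if the tool is turned half round first. The order is: lift, go over the rail, then turn by −150° about tool z.

Emit:
apply_moves:
  targets:
    - {"xyz":[0,0,-0.5],"angular":[0,0,0],"fingers":255}
    - {"xyz":[0,0,-1.5],"angular":[0,0,0],"fingers":255}
    - {"xyz":[0,0,-2.5],"angular":[0,0,0],"fingers":255}
    - {"xyz":[0,0,-3],"angular":[0,0,0],"fingers":255}
    - {"xyz":[0,0,-3],"angular":[0,0,0],"fingers":255}
    - {"xyz":[1.5,1.3,-1],"angular":[0,0,0],"fingers":255}
    - {"xyz":[2.2,1.9,0],"angular":[0,0,0],"fingers":255}
    - {"xyz":[2.2,1.9,0],"angular":[0,0,0],"fingers":255}

```text
clock: 4.0
eef_pos: [0.4619, -0.3142, 0.1437]
tcp_rot: [-179.9, 0.0, 38.5]
contact_force: [0.6, -0.6, -0.8]
opening: 0.0115
grip_force: 58.5
```

Emit:
apply_moves:
  targets:
    - {"xyz":[2.2,1.9,0],"angular":[0,0,0],"fingers":255}
    - {"xyz":[2.2,1.9,0],"angular":[0,0,0],"fingers":255}
    - {"xyz":[2.2,1.9,0],"angular":[0,0,0],"fingers":255}
    - {"xyz":[0,0,0],"angular":[0,0,-8],"fingers":255}
    - {"xyz":[0,0,0],"angular":[0,0,-8],"fingers":255}
    - {"xyz":[0,0,0],"angular":[0,0,-8],"fingers":255}
    - {"xyz":[0,0,0],"angular":[0,0,-8],"fingers":255}
    - {"xyz":[0,0,0],"angular":[0,0,-8],"fingers":255}

```text
clock: 4.8
eef_pos: [0.5478, -0.3171, 0.1425]
tcp_rot: [-179.8, -0.1, 78.9]
contact_force: [0.2, -0.8, 0.1]
opening: 0.0115
grip_force: 58.7
```

Emit:
apply_moves:
  targets:
    - {"xyz":[0,0,0],"angular":[0,0,-8],"fingers":255}
    - {"xyz":[0,0,0],"angular":[0,0,-8],"fingers":255}
    - {"xyz":[0,0,0],"angular":[0,0,-8],"fingers":255}
    - {"xyz":[0,0,0],"angular":[0,0,-8],"fingers":255}
    - {"xyz":[0,0,0],"angular":[0,0,-8],"fingers":255}
    - {"xyz":[0,0,0],"angular":[0,0,-8],"fingers":255}
    - {"xyz":[0,0,0],"angular":[0,0,-8],"fingers":255}
    - {"xyz":[0,0,0],"angular":[0,0,-8],"fingers":255}

```text
clock: 5.6
eef_pos: [0.5478, -0.3172, 0.1425]
tcp_rot: [-180.0, -0.2, 142.9]
contact_force: [0.1, -0.1, 0.0]
opening: 0.0115
grip_force: 58.5
```

Emit:
apply_moves:
  targets:
    - {"xyz":[0,0,0],"angular":[0,0,-8],"fingers":255}
    - {"xyz":[0,0,0],"angular":[0,0,-8],"fingers":255}
    - {"xyz":[0,0,0],"angular":[0,0,-8],"fingers":255}
    - {"xyz":[0,0,0],"angular":[0,0,-8],"fingers":255}
    - {"xyz":[0,0,0],"angular":[0,0,-8],"fingers":255}
    - {"xyz":[0,0,0],"angular":[0,0,-6],"fingers":255}
    - {"xyz":[0,0,0],"angular":[0,0,0],"fingers":255}
    - {"xyz":[0,0,0],"angular":[0,0,0],"fingers":255}

```text
clock: 6.4
eef_pos: [0.5484, -0.3176, 0.1428]
tcp_rot: [179.9, -0.1, -171.6]
contact_force: [-0.5, -0.4, -0.7]
opening: 0.0115
grip_force: 58.5
```

```bash
python3 - <<'E'
from h import *
f=shot('wrist','w4'); o=r.get_obs(); print(o['eef_pos'],o['tcp_rot'],o['clock'],o['contact_force'],o['opening'],o['joint_positions'].round(1))
E
```

```text
[ 0.5485065  -0.31776778  0.14294234] [ 1.79939933e+02 -5.87636192e-02 -1.71552474e+02] 6.45 [ 0.44071099 -1.08557036 -0.54254586] 0.011701228705691824 [-36.8  31.3  -4.7  54.1   0.  -45.2]
```

View pics/w4.png

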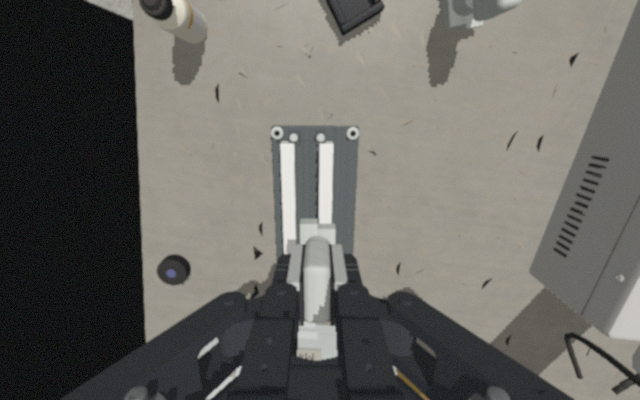

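The rail's two light strips are at columns 281-296 and 319-333 (rows 142-250), so the slot runs between columns 296 and 319. The held bolt's head shows at (318,235) with its wing at (317,265), and the puck is at (173,268). I'll measure the slot edges on z=0.028 and the head's edges next.

```bash
cat > m.py <<'E'
from h import *
import sys
def edges(f,n,rows,x0,x1,z,thr):
    g=cv2.GaussianBlur(cv2.cvtColor(f,cv2.COLOR_BGR2GRAY),(3,3),0).astype(float)
    E=[]
    for v in rows:
        s=g[v,x0:x1]; up=[];
        for i in range(len(s)-1):
            if (s[i]-thr)*(s[i+1]-thr)<0: up.append((x0+i+(thr-s[i])/(s[i+1]-s[i]), s[i+1]>s[i]))
        E.append((v,up))
    return E
if __name__=='__main__':
    f=cv2.imread('pics/w4.png'); o=r.get_obs()
    for v,u in edges(f,'w4',range(150,216,13),268,360,.028,150): print(v,[(round(a,1),int(b)) for a,b in u])
    L=[];
    for v,u in edges(f,'w4',range(148,216,2),268,360,.028,150):
        if len(u)==4: L.append([np.r_[ray('w4',a,v,.028)[:2]] for a,b in u])
    L=np.array(L); print(len(L))
    Q=[]
    for k in range(4):
        p=np.polyfit(L[:,k,0],L[:,k,1],1); Q.append(np.polyval(p,.5485)); print('edge',k,np.degrees(np.arctan(p[0])).round(2),Q[-1].round(4))
    g=cv2.cvtColor(f,cv2.COLOR_BGR2GRAY); print(g[212:262:4,284:352:2])
    Rt=Ro.from_euler('xyz',o['tcp_rot'],degrees=True).as_matrix()
    for s in[(-.015,-.01),(-.015,.01),(.015,-.01),(.015,.01)]:
        print(s,proj('w4',o['eef_pos']+Rt@np.r_[s,.023]),proj('w4',o['eef_pos']+Rt@np.r_[s,.015]))
E
python3 m.py
```

```text
150 [(np.float64(268.2), 0), (np.float64(279.4), 1), (np.float64(294.6), 0), (np.float64(318.4), 1), (np.float64(333.6), 0)]
163 [(np.float64(279.9), 1), (np.float64(294.5), 0), (np.float64(318.6), 1), (np.float64(333.2), 0)]
176 [(np.float64(280.4), 1), (np.float64(294.8), 0), (np.float64(318.5), 1), (np.float64(332.7), 0)]
189 [(np.float64(280.9), 1), (np.float64(295.2), 0), (np.float64(318.2), 1), (np.float64(332.5), 0)]
202 [(np.float64(272.1), 0), (np.float64(281.3), 1), (np.float64(295.6), 0), (np.float64(318.1), 1), (np.float64(332.2), 0), (np.float64(356.8), 1)]
215 [(np.float64(281.9), 1), (np.float64(295.5), 0), (np.float64(318.1), 1), (np.float64(331.9), 0), (np.float64(356.3), 1)]
15
edge 0 2.73 -0.3509
edge 1 8.14 -0.3359
edge 2 8.07 -0.3151
edge 3 8.12 -0.3024
[[227 228 229 229 229 212 123 100 103 100 103 104 104 100 100 102  74 148
  226 229 229 226 229 223 153 100 103 103 102 103 100 101 105 102]
 [226 228 228 227 230 214 123 104 101  98 101  99  99  98  97  95  61 147
  225 228 230 227 229 220 137 100 106 103 103 100 102 103 107 104]
 [224 229 229 227 230 215 124  99
[... 1102 characters left out ...]
94 153 149 160 156 159 158 155  97  76 133 151 162 165 165 163 167
  168 166 165 160 140  73 122 159 158 161 160 138  99  95  98  99]
 [ 54  52  47 101 156 160 159 162 148  79  94 136 151 160 163 161 162 165
  168 165 165 162 147  80 107 159 159 158 162 146  76  51  47  52]
 [ 51  51  58 135 157 160 158 161 142  71 103 137 153 161 165 163 166 168
  166 164 163 160 153  92  94 156 160 159 160 157 107  49  47  49]]
(-0.015, -0.01) [298.9279062  261.88306787] [298.190332   268.81021447]
(-0.015, 0.01) [331.12822325 261.87817784] [331.7435208  268.80466591]
(0.015, -0.01) [297.98703043 217.02455326] [297.1664984  222.34872827]
(0.015, 0.01) [331.91028679 217.02236804] [332.59465884 222.34607841]
```

Slot centre is 8.9 mm to tool −y of the head as seen by the same camera, at 8.1°. I'll shift, descend to about 5 mm above the rail, and re-measure there.

Emit:
apply_moves:
  targets:
    - {"xyz":[0,-0.9,1],"angular":[0,0,0.3],"fingers":255}
    - {"xyz":[0,0,2],"angular":[0,0,0],"fingers":255}
    - {"xyz":[0,0,2],"angular":[0,0,0],"fingers":255}
    - {"xyz":[0,0,2],"angular":[0,0,0],"fingers":255}
    - {"xyz":[0,0,1.2],"angular":[0,0,0],"fingers":255}
    - {"xyz":[0,0,0.4],"angular":[0,0,0],"fingers":255}
    - {"xyz":[0,0,0],"angular":[0,0,0],"fingers":255}
    - {"xyz":[0,0,0],"angular":[0,0,0],"fingers":255}

```text
clock: 7.25
eef_pos: [0.5509, -0.3276, 0.058]
tcp_rot: [-179.9, 0.0, -171.8]
contact_force: [0.1, 0.6, -0.5]
opening: 0.0116
grip_force: 58.5
```

```bash
cat > m2.py <<'E'
from m import *
f=shot('wrist','w5'); o=r.get_obs(); print(o['eef_pos'],o['tcp_rot'],o['clock'],o['contact_force'],o['opening'])
L=[]
for v,u in edges(f,'w5',range(60,216,2),250,370,.028,160):
    if len(u)>=4 and len(L)<200: L.append((v,[(round(a,1),int(b)) for a,b in u]))
for l in L[::6]: print(l[0],[(float(a),b) for a,b in l[1]])
g=cv2.cvtColor(f,cv2.COLOR_BGR2GRAY); print(g[196:270:4,276:362:2])
Rt=Ro.from_euler('xyz',o['tcp_rot'],degrees=True).as_matrix()
for s in[(-.015,-.01),(-.015,.01),(.015,-.01),(.015,.01)]:
    print(s,proj('w5',o['eef_pos']+Rt@np.r_[s,.023]),proj('w5',o['eef_pos']+Rt@np.r_[s,.015]))
E
python3 m2.py
```

```text
[ 0.55107113 -0.32768217  0.05828508] [-1.79925796e+02  6.99651574e-02 -1.71755062e+02] 7.3 [0.26792502 0.21029888 0.07476891] 0.011652906403717042
144 [(267.9, 1), (271.3, 0), (280.4, 1), (283.7, 0)]
160 [(282.9, 1), (291.4, 0), (346.9, 1), (355.6, 0)]
178 [(281.5, 1), (301.0, 0), (337.7, 1), (357.2, 0)]
198 [(282.1, 1), (301.0, 0), (337.3, 1), (356.4, 0)]
214 [(282.7, 1), (301.5, 0), (336.8, 1), (355.8, 0)]
[[ 93  89  75 167 213 216 215 218 217 215 217 216 201 114  86  91  93  91
   89  87  90  90  89  86  89  87  89  89  61  56  90 191 217 215 216 218
  216 217 215 214 184 103  92]
 [ 93  88  72 159 214 217 214 216 217 214 215 214 201 119  88  92  88  92
   81  89  90  92  94  87  90  90  90  83  60  57  94 194 217 215 215 218
  214 217 215 214 168  92  92]
 [ 95  87  67 140 213 215 213 215 216 214 214 215 203 127  86  90  94  90
   90  86  90  91  90  91  87  88  89  67  52  51  97 195 216 214 216 216
  213 215 214 215 163  96  94]
 [ 86  89  91 138 208 217 214 216 214 215 215 215 203 135  91  92  88  93
   90  89  90  91  94  90  88  90  93  77  67  56 111 200 217 213 216 218
  
[... 2298 characters left out ...]
45 146 146 145 143  94  39
   47  47  47  43  61  86  87]
 [ 59  56  54  60  60  60  77 134 144 142 144 144 115  54 104 130 146 154
  155 153 153 156 155 157 154 150 142  91  65 135 144 143 144 143 117  59
   56  62  63  59  65  84  85]
 [ 54  53  55  55  52  52  95 144 144 144 144 144 104  61 127 165 179 188
  190 192 194 193 192 191 188 182 164 100  54 128 143 143 146 146 138  76
   51  52  55  52  56  66  88]]
(-0.015, -0.01) [298.95957732 261.99842392] [298.22361285 268.93394439]
(-0.015, 0.01) [331.17857745 261.99794111] [331.79711647 268.93290099]
(0.015, -0.01) [298.02956599 217.11725331] [297.21116982 222.44813668]
(0.015, 0.01) [331.97323302 217.12027964] [332.66162421 222.45085883]
```

At this height the slot centre is at column 319.15 and the head centre at 317.2, which converts to a +1.2 mm tool y correction. Now feeling downward.

Emit:
apply_moves:
  targets:
    - {"xyz":[0,0.12,0],"angular":[0,0,0],"fingers":255}
    - {"xyz":[0,0,0.2],"angular":[0,0,0],"fingers":255}
    - {"xyz":[0,0,0.2],"angular":[0,0,0],"fingers":255}
    - {"xyz":[0,0,0.15],"angular":[0,0,0],"fingers":255}
    - {"xyz":[0,0,0],"angular":[0,0,0],"fingers":255}

```text
clock: 7.8
eef_pos: [0.55, -0.3257, 0.0514]
tcp_rot: [180.0, -0.0, -171.7]
contact_force: [-0.3, -0.3, -1.0]
opening: 0.0116
grip_force: 58.5
```

Emit:
apply_moves:
  targets:
    - {"xyz":[0,0,0.1],"angular":[0,0,0],"fingers":255}
    - {"xyz":[0,0,0],"angular":[0,0,0],"fingers":255}

```text
clock: 8.0
eef_pos: [0.5502, -0.3259, 0.0506]
tcp_rot: [180.0, -0.0, -171.7]
contact_force: [-0.9, 0.2, -0.6]
opening: 0.0118
grip_force: 58.6
```

Emit:
apply_moves:
  targets:
    - {"xyz":[0,0,0.1],"angular":[0,0,0],"fingers":255}
    - {"xyz":[0,0,0],"angular":[0,0,0],"fingers":255}

```text
clock: 8.2
eef_pos: [0.5502, -0.3259, 0.0497]
tcp_rot: [180.0, -0.0, -171.7]
contact_force: [0.5, 0.2, -1.3]
opening: 0.0112
grip_force: 58.5
```

Emit:
apply_moves:
  targets:
    - {"xyz":[0,0,0.1],"angular":[0,0,0],"fingers":255}
    - {"xyz":[0,0,0],"angular":[0,0,0],"fingers":255}

```text
clock: 8.4
eef_pos: [0.5502, -0.3259, 0.0487]
tcp_rot: [-180.0, -0.0, -171.7]
contact_force: [0.1, 0.0, -2.0]
opening: 0.0118
grip_force: 58.5
```

Emit:
apply_moves:
  targets:
    - {"xyz":[0,0,0.1],"angular":[0,0,0],"fingers":255}
    - {"xyz":[0,0,0],"angular":[0,0,0],"fingers":255}

```text
clock: 8.6
eef_pos: [0.5502, -0.3259, 0.0477]
tcp_rot: [180.0, -0.0, -171.7]
contact_force: [-0.3, 0.2, -0.8]
opening: 0.0117
grip_force: 58.5
```

It is 3 mm below the lip height with no force, so the head is in the slot. Continuing down in small steps towards the floor (TCP about 0.033).

Emit:
apply_moves:
  targets:
    - {"xyz":[0,0,0.15],"angular":[0,0,0],"fingers":255}
    - {"xyz":[0,0,0.15],"angular":[0,0,0],"fingers":255}
    - {"xyz":[0,0,0],"angular":[0,0,0],"fingers":255}

```text
clock: 8.9
eef_pos: [0.5501, -0.3259, 0.0445]
tcp_rot: [180.0, -0.0, -171.8]
contact_force: [-0.8, -1.2, -0.9]
opening: 0.0112
grip_force: 58.5
```

Emit:
apply_moves:
  targets:
    - {"xyz":[0,0,0.15],"angular":[0,0,0],"fingers":255}
    - {"xyz":[0,0,0.15],"angular":[0,0,0],"fingers":255}
    - {"xyz":[0,0,0],"angular":[0,0,0],"fingers":255}

```text
clock: 9.2
eef_pos: [0.5501, -0.3259, 0.0415]
tcp_rot: [180.0, -0.0, -171.7]
contact_force: [-0.4, 0.8, -1.5]
opening: 0.0113
grip_force: 58.5
```

Emit:
apply_moves:
  targets:
    - {"xyz":[0,0,0.15],"angular":[0,0,0],"fingers":255}
    - {"xyz":[0,0,0.15],"angular":[0,0,0],"fingers":255}
    - {"xyz":[0,0,0],"angular":[0,0,0],"fingers":255}

```text
clock: 9.5
eef_pos: [0.5501, -0.3259, 0.0385]
tcp_rot: [180.0, -0.0, -171.7]
contact_force: [0.2, 0.3, 0.1]
opening: 0.0111
grip_force: 58.6
```

Emit:
apply_moves:
  targets:
    - {"xyz":[0,0,0.15],"angular":[0,0,0],"fingers":255}
    - {"xyz":[0,0,0.1],"angular":[0,0,0],"fingers":255}
    - {"xyz":[0,0,0],"angular":[0,0,0],"fingers":255}

```text
clock: 9.8
eef_pos: [0.5501, -0.3257, 0.036]
tcp_rot: [180.0, -0.0, -171.7]
contact_force: [-0.0, 0.4, -0.3]
opening: 0.0119
grip_force: 58.5
```

Emit:
apply_moves:
  targets:
    - {"xyz":[0,0,0.1],"angular":[0,0,0],"fingers":255}
    - {"xyz":[0,0,0],"angular":[0,0,0],"fingers":255}

```text
clock: 10.0
eef_pos: [0.5502, -0.3258, 0.0352]
tcp_rot: [180.0, -0.0, -171.7]
contact_force: [-0.4, 1.0, 0.5]
opening: 0.0117
grip_force: 58.5
```

Emit:
apply_moves:
  targets:
    - {"xyz":[0,0,0.1],"angular":[0,0,0],"fingers":255}
    - {"xyz":[0,0,0],"angular":[0,0,0],"fingers":255}

```text
clock: 10.2
eef_pos: [0.5501, -0.3259, 0.0342]
tcp_rot: [180.0, -0.0, -171.7]
contact_force: [0.8, 0.3, -1.2]
opening: 0.0117
grip_force: 58.5
```

Emit:
apply_moves:
  targets:
    - {"xyz":[0,0,0.05],"angular":[0,0,0],"fingers":255}
    - {"xyz":[0,0,0],"angular":[0,0,0],"fingers":255}

```text
clock: 10.4
eef_pos: [0.5502, -0.3259, 0.0337]
tcp_rot: [180.0, -0.0, -171.7]
contact_force: [-0.2, -0.1, -0.7]
opening: 0.0114
grip_force: 58.5
```

Emit:
apply_moves:
  targets:
    - {"xyz":[0,0,0.05],"angular":[0,0,0],"fingers":255}
    - {"xyz":[0,0,0],"angular":[0,0,0],"fingers":255}

```text
clock: 10.6
eef_pos: [0.5502, -0.3259, 0.0332]
tcp_rot: [180.0, -0.0, -171.7]
contact_force: [0.0, 0.8, -0.7]
opening: 0.0114
grip_force: 58.5
```

Emit:
apply_moves:
  targets:
    - {"xyz":[0,0,0.04],"angular":[0,0,0],"fingers":255}
    - {"xyz":[0,0,0],"angular":[0,0,0],"fingers":255}

```text
clock: 10.8
eef_pos: [0.5502, -0.3259, 0.0329]
tcp_rot: [-180.0, 0.0, -171.7]
contact_force: [-0.8, -0.7, -0.1]
opening: 0.0115
grip_force: 58.5
```

Emit:
apply_moves:
  targets:
    - {"xyz":[0,0,0.04],"angular":[0,0,0],"fingers":255}
    - {"xyz":[0,0,0],"angular":[0,0,0],"fingers":255}

```text
clock: 11.0
eef_pos: [0.5503, -0.326, 0.0328]
tcp_rot: [-180.0, 0.0, -171.7]
contact_force: [-0.8, 1.4, 1.7]
opening: 0.0112
grip_force: 58.8
```

Emit:
apply_moves:
  targets:
    - {"xyz":[0,0,0.04],"angular":[0,0,0],"fingers":255}
    - {"xyz":[0,0,0],"angular":[0,0,0],"fingers":255}

```text
clock: 11.2
eef_pos: [0.5503, -0.3259, 0.0327]
tcp_rot: [-180.0, 0.0, -171.7]
contact_force: [-1.8, 1.4, 5.0]
opening: 0.0114
grip_force: 59.1
```

Floor contact at TCP 0.0328 with 5 N, which matches the expected depth. Backing off 1 mm and turning clockwise (tool z +) in stages, watching the force.

Emit:
apply_moves:
  targets:
    - {"xyz":[0,0,-0.12],"angular":[0,0,0],"fingers":255}
    - {"xyz":[0,0,0],"angular":[0,0,0],"fingers":255}
    - {"xyz":[0,0,0],"angular":[0,0,6],"fingers":255}
    - {"xyz":[0,0,0],"angular":[0,0,6],"fingers":255}
    - {"xyz":[0,0,0],"angular":[0,0,6],"fingers":255}
    - {"xyz":[0,0,0],"angular":[0,0,6],"fingers":255}
    - {"xyz":[0,0,0],"angular":[0,0,0],"fingers":255}

```text
clock: 11.9
eef_pos: [0.5501, -0.3258, 0.0329]
tcp_rot: [180.0, -0.0, 164.3]
contact_force: [0.7, 0.5, -1.5]
opening: 0.0116
grip_force: 58.7
```

```bash
python3 -c "
from h import *
o=r.get_obs(); print(o['wrist_torque'],o['contact_force'],o['eef_pos'])"
```

```text
[ 0.01990964 -0.03929845  0.07910156] [ 0.74763505  0.4698785  -1.53898443] [ 0.5501419  -0.32584718  0.03293409]
```

Emit:
apply_moves:
  targets:
    - {"xyz":[0,0,-0.05],"angular":[0,0,6],"fingers":255}
    - {"xyz":[0,0,0],"angular":[0,0,6],"fingers":255}
    - {"xyz":[0,0,0],"angular":[0,0,6],"fingers":255}
    - {"xyz":[0,0,0],"angular":[0,0,6],"fingers":255}
    - {"xyz":[0,0,0],"angular":[0,0,0],"fingers":255}

```text
clock: 12.4
eef_pos: [0.5502, -0.3258, 0.0336]
tcp_rot: [-180.0, -0.0, 140.4]
contact_force: [-0.8, -0.5, -1.1]
opening: 0.0116
grip_force: 58.7
```

Emit:
apply_moves:
  targets:
    - {"xyz":[0,0,0],"angular":[0,0,6],"fingers":255}
    - {"xyz":[0,0,0],"angular":[0,0,6],"fingers":255}
    - {"xyz":[0,0,0],"angular":[0,0,0],"fingers":255}

```text
clock: 12.7
eef_pos: [0.5502, -0.3258, 0.0336]
tcp_rot: [-180.0, -0.0, 128.5]
contact_force: [-0.4, 0.1, -0.8]
opening: 0.012
grip_force: 58.7
```

```bash
python3 -c "
from h import *
o=r.get_obs(); print(o['wrist_torque'],o['contact_force'],o['eef_pos'],o['tcp_rot'])"
```

```text
[-0.01003809 -0.00327704  0.02618451] [-0.35495856  0.09923002 -0.79718298] [ 0.55015502 -0.32584053  0.03361861] [-1.79998280e+02 -1.22718562e-02  1.28451299e+02]
```

Turned 60° with no resistance. 30° more in two stages.

Emit:
apply_moves:
  targets:
    - {"xyz":[0,0,0],"angular":[0,0,6],"fingers":255}
    - {"xyz":[0,0,0],"angular":[0,0,6],"fingers":255}
    - {"xyz":[0,0,0],"angular":[0,0,0],"fingers":255}

```text
clock: 13.0
eef_pos: [0.5502, -0.3259, 0.0337]
tcp_rot: [-180.0, -0.0, 116.5]
contact_force: [0.6, 0.3, -0.7]
opening: 0.0116
grip_force: 58.7
```

Emit:
apply_moves:
  targets:
    - {"xyz":[0,0,0],"angular":[0,0,6],"fingers":255}
    - {"xyz":[0,0,0],"angular":[0,0,6],"fingers":255}
    - {"xyz":[0,0,0],"angular":[0,0,0],"fingers":255}

```text
clock: 13.3
eef_pos: [0.5502, -0.3259, 0.0337]
tcp_rot: [-180.0, -0.0, 104.5]
contact_force: [-0.0, -0.6, -0.4]
opening: 0.0115
grip_force: 58.7
```

Emit:
apply_moves:
  targets:
    - {"xyz":[0,0,0],"angular":[0,0,5.5],"fingers":255}
    - {"xyz":[0,0,0],"angular":[0,0,0],"fingers":255}
    - {"xyz":[0,0,0],"angular":[0,0,0],"fingers":255}

```text
clock: 13.6
eef_pos: [0.5502, -0.3259, 0.0338]
tcp_rot: [180.0, -0.0, 99.0]
contact_force: [0.2, -0.3, -0.7]
opening: 0.0117
grip_force: 58.7
```

```bash
python3 -c "
from h import *
o=r.get_obs(); print(o['wrist_torque'],o['contact_force'],o['eef_pos'],o['tcp_rot'])"
```

```text
[-0.00594756 -0.00071919  0.0134856 ] [ 0.17433968 -0.25664326 -0.66934171] [ 0.55021899 -0.32591857  0.03375688] [ 1.79999729e+02 -8.34475066e-04  9.90280614e+01]
```

Turned to 91° from the rail, with z about 0.011 in the rail frame. Now tugging up: the lips are expected at TCP about 0.0368.

Emit:
apply_moves:
  targets:
    - {"xyz":[0,0,-0.1],"angular":[0,0,0],"fingers":255}
    - {"xyz":[0,0,-0.1],"angular":[0,0,0],"fingers":255}
    - {"xyz":[0,0,-0.05],"angular":[0,0,0],"fingers":255}
    - {"xyz":[0,0,0],"angular":[0,0,0],"fingers":255}

```text
clock: 14.0
eef_pos: [0.5503, -0.326, 0.0365]
tcp_rot: [180.0, 0.0, 98.8]
contact_force: [0.5, 0.1, -0.5]
opening: 0.012
grip_force: 58.7
```

Emit:
apply_moves:
  targets:
    - {"xyz":[0,0,-0.05],"angular":[0,0,0],"fingers":255}
    - {"xyz":[0,0,0],"angular":[0,0,0],"fingers":255}

```text
clock: 14.2
eef_pos: [0.5502, -0.3259, 0.0367]
tcp_rot: [-180.0, -0.0, 98.8]
contact_force: [0.2, -0.7, -1.7]
opening: 0.0116
grip_force: 58.6
```

Emit:
apply_moves:
  targets:
    - {"xyz":[0,0,-0.05],"angular":[0,0,0],"fingers":255}
    - {"xyz":[0,0,0],"angular":[0,0,0],"fingers":255}

```text
clock: 14.4
eef_pos: [0.5502, -0.3258, 0.0368]
tcp_rot: [-180.0, -0.0, 98.8]
contact_force: [1.5, -0.3, -5.3]
opening: 0.0114
grip_force: 58.6
```

The lips hold it at TCP 0.0368. Raising the pull to about 10 N.

Emit:
apply_moves:
  targets:
    - {"xyz":[0,0,-0.05],"angular":[0,0,0],"fingers":255}
    - {"xyz":[0,0,0],"angular":[0,0,0],"fingers":255}
    - {"xyz":[0,0,0],"angular":[0,0,0],"fingers":255}

```text
clock: 14.7
eef_pos: [0.5501, -0.3258, 0.0369]
tcp_rot: [-180.0, -0.0, 98.8]
contact_force: [4.3, -2.7, -13.7]
opening: 0.0115
grip_force: 58.5
```

Emit:
apply_moves:
  targets:
    - {"xyz":[0,0,0.03],"angular":[0,0,0],"fingers":255}
    - {"xyz":[0,0,0],"angular":[0,0,0],"fingers":255}

```text
clock: 14.9
eef_pos: [0.5502, -0.3258, 0.0369]
tcp_rot: [-180.0, -0.0, 98.8]
contact_force: [5.1, -2.1, -15.3]
opening: 0.0116
grip_force: 58.4
```

Emit:
apply_moves:
  targets:
    - {"xyz":[0,0,0.15],"angular":[0,0,0],"fingers":255}
    - {"xyz":[0,0,0.15],"angular":[0,0,0],"fingers":255}
    - {"xyz":[0,0,0.1],"angular":[0,0,0],"fingers":255}
    - {"xyz":[0,0,0],"angular":[0,0,0],"fingers":255}

```text
clock: 15.3
eef_pos: [0.5503, -0.326, 0.0342]
tcp_rot: [180.0, 0.0, 98.8]
contact_force: [-0.4, 0.3, -0.5]
opening: 0.0112
grip_force: 60.4
```

Emit:
apply_moves:
  targets:
    - {"xyz":[0,0,0.05],"angular":[0,0,0],"fingers":255}
    - {"xyz":[0,0,0],"angular":[0,0,0],"fingers":255}

```text
clock: 15.5
eef_pos: [0.5503, -0.326, 0.0333]
tcp_rot: [180.0, 0.0, 98.8]
contact_force: [-0.2, -0.5, -0.8]
opening: 0.0111
grip_force: 60.4
```

Emit:
apply_moves:
  targets:
    - {"xyz":[0,0,0.04],"angular":[0,0,0],"fingers":255}
    - {"xyz":[0,0,0],"angular":[0,0,0],"fingers":255}
    - {"xyz":[0,0,0],"angular":[0,0,0],"fingers":210}
    - {"xyz":[0,0,0],"angular":[0,0,0],"fingers":190}
    - {"xyz":[0,0,0],"angular":[0,0,0],"fingers":160}
    - {"xyz":[0,0,0],"angular":[0,0,0],"fingers":130}
    - {"xyz":[0,0,0],"angular":[0,0,0],"fingers":130}
    - {"xyz":[0,0,0],"angular":[0,0,0],"fingers":130}

```text
clock: 16.3
eef_pos: [0.5502, -0.3259, 0.0325]
tcp_rot: [-180.0, -0.0, 98.8]
contact_force: [-1.3, 1.2, -0.3]
opening: 0.0416
grip_force: 0.0
```

Emit:
apply_moves:
  targets:
    - {"xyz":[0,0,-0.5],"angular":[0,0,0],"fingers":130}
    - {"xyz":[0,0,-1],"angular":[0,0,0],"fingers":130}
    - {"xyz":[0,0,-2],"angular":[0,0,0],"fingers":130}
    - {"xyz":[0,0,-3],"angular":[0,0,0],"fingers":130}
    - {"xyz":[0,0,-3],"angular":[0,0,0],"fingers":130}
    - {"xyz":[0,0,0],"angular":[0,0,0],"fingers":130}
    - {"xyz":[0,0,0],"angular":[0,0,0],"fingers":130}

```text
clock: 17.0
eef_pos: [0.5509, -0.3264, 0.1292]
tcp_rot: [179.9, 0.1, 98.8]
contact_force: [0.3, 0.1, 0.3]
opening: 0.0415
grip_force: 0.0
```

```bash
python3 -c "
from h import *
f=shot('wrist','w6'); s=shot('side','s6'); o=r.get_obs(); print(o['eef_pos'],o['contact_force'])
p=proj('w6',[.55,-.326,.05]); q=proj('s6',[.55,-.326,.04]); print(p,q)
x,y=int(p[0]),int(p[1]); a=cv2.resize(f[max(0,y-90):y+90,max(0,x-100):x+100],(400,360)); x,y=int(q[0]),int(q[1]); b=cv2.resize(s[y-45:y+45,x-50:x+50],(400,360))
cv2.imwrite('pics/fin.png',np.hstack([a,b]))"
```

```text
[ 0.54965627 -0.32549506  0.12699289] [ 0.5797286   0.76421005 -1.06434764]
[315.35355044 207.77612797] [288.40247625 216.14367264]
```

View pics/fin.png

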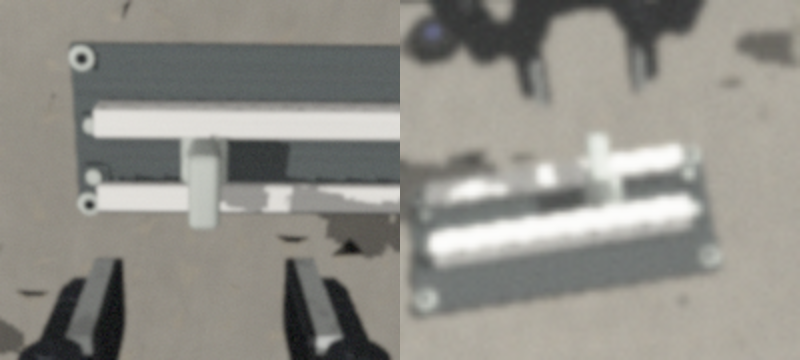

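Both views show the bolt standing in the slot with its wing across the rail (left crop at (205,185), right crop at (600,165)), and the fingers are clear of it. Handing in.

```bash
python3 -c "
from h import *
print(r.close_job())"
```

```text
the job is handed in; nothing more can be done
None
```

The wing T-bolt is in the rail slot, turned about 91° clockwise, held against an upward tug of about 14–15 N on the wrist sensor (10 N was asked), and released upright with the gripper clear; the job is handed in at about 17 s, and no verdict was returned.

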